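# Fetch the cork drawer to the ware board

## Task

I need to try stoppers in the jug: pull the drawer with the cork knob straight out of the little three-drawer unit, past the roller catch it stops at, let it down flat on the tiles in front of the unit and let go of it. Then take it again by its sides, not lifting it by the knob, carry it level and set it down in the middle of the wooden ware board, lying lengthways along the board, with all three corks still in it. Leave the other two drawers shut, and leave the jug, saucer, calipers and brush where they are.

Things in the scene. Friction and masses are not known exactly. Their poses are not given: they have to be found in the camera images.
- unit: Low brown wooden three-drawer unit, fixed: 125 deep (x) x 249 wide (y) x 59 high. Origin: centre of its underside, on the tiles. Its +x points out of the front (away from the robot); the front face is at x=+62 and drawers pull straight out along +x. Bays at y=-79, 0, +79, each with a 4 mm floor (a drawer drops 4 mm to the tiles when out) and a sprung roller catch under the roof.
- cork_drawer: The drawer to fetch, in any bay: open plywood tray 115 long (x) x 64 wide (y), sides 34 high, front 41, cork knob, about 0.3 kg. Origin: centre of its underside; +x to the knob. Unit-frame x of its origin: 5 shut, 5 to 20 at start. Slides freely (a few N) to about 85, where its back meets the roller catch; a straight pull of 10 to 22 N brings it past (100); clear of the unit from 120.
- cork_drawer_knob: Its cork knob, level along x, 32 long, diameter 18 at the drawer front widening to 25 at the free end. Origin: centre of its foot on the front panel, 23 above the drawer's underside (27 above the tiles while in the bay); +x outwards. Pinch it from above, fingers closing along y, about 19 out from the foot.
- white_drawer: The same kind of drawer with a white ceramic knob (32 long, up to 26 across), empty, in another bay. Origin and axes as for the cork drawer. Leave it shut.
- blue_drawer: The same kind of drawer with a blue ceramic knob (32 long, up to 26 across), empty, in another bay. Origin and axes as for the cork drawer. Leave it shut.
- cork0: Cork stopper in the cork drawer, 27 high, 25 to 30 across, standing loose wide end up at the start. Origin: centre of its small end.
- cork1: Second cork stopper, as cork0.
- cork2: Third cork stopper, as cork0.
- ware_board: Pale wooden ware board, fixed, 260 (its x, lengthways) x 150 (y); its top is flat and bare, 18 above the tiles. Origin: centre of its underside, on the tiles.
- jug: Unglazed buff stoneware jug with a handle, 185 high, 124 across, 1.1 kg, standing on the dark cast-iron banding wheel (plate 200 across, top 117 above the tiles, free to spin). Origin: centre of its foot. Bystander.
- saucer: Pale blue porcelain saucer, 120 across, 18 high, on the tiles. Origin: centre of its underside. Bystander.
- calipers: Dark steel pottery calipers with two bowed legs, about 180 long, 106 across, 8 thick, lying on the tiles. Origin: at the pivot; +x points along them to the tips. Bystander.
- brush: Wide bamboo brush, about 175 long, 62 wide, 11 thick, lying on the tiles. Origin: middle of its length, underside; +x points to the bristles. Bystander.
Things that resemble listed ones, but are neither listed nor needed, are in the scene too. What is shaped like the cork_drawer but purple is not meant.

How it is judged (in metres and radians):
On the way, in this order (a step that is already met when the one before it is completed fails the run):
1. the cork drawer is wholly out of the unit, lying flat on the tiles in front of it, and let go (x of cork_drawer in the frame of unit above 0.12 m and height (world z) of cork_drawer below 0.004 m and angle between cork_drawer's own z axis and vertical below 0.06 rad and contact force between the fingers and cork_drawer below 0.3 N and contact force between cork_drawer and unit below 0.3 N), for 0.2 s.
2. the cork drawer, taken again, is lifted clear of the tiles (height (world z) of cork_drawer above 0.025 m and contact force between the fingers and cork_drawer above 1 N), for 0.1 s.
At the end, for the whole second after the job is handed in: The cork drawer, all three corks in it, lies flat and still on the ware board, its middle within 30 mm of the board's and its length within 11 degrees of the board's, either way round; other drawers moved under 20 mm; jug, saucer, calipers and brush under 30 mm (horizontal distance between cork_drawer and ware_board below 0.03 m and angle between the x axis of cork_drawer and the x axis of ware_board, either way round below 0.2 rad and angle between cork_drawer's own z axis and vertical below 0.06 rad and z of cork_drawer in the frame of ware_board between 0.014 and 0.022 m and linear speed of cork_drawer below 0.02 m/s and x of cork0 in the frame of cork_drawer between -0.0575 and 0.0575 m and y of cork0 in the frame of cork_drawer between -0.032 and 0.032 m and z of cork0 in the frame of cork_drawer between -0.005 and 0.036 m and x of cork1 in the frame of cork_drawer between -0.0575 and 0.0575 m and y of cork1 in the frame of cork_drawer between -0.032 and 0.032 m and z of cork1 in the frame of cork_drawer between -0.005 and 0.036 m and x of cork2 in the frame of cork_drawer between -0.0575 and 0.0575 m and y of cork2 in the frame of cork_drawer between -0.032 and 0.032 m and z of cork2 in the frame of cork_drawer between -0.005 and 0.036 m and distance of each of white_drawer, blue_drawer from where it was at the start of the episode below 0.02 m and distance of each of jug, saucer, calipers, brush from where it was at the start of the episode below 0.03 m); the robot touches nothing.
It fails at once if the cork drawer is lifted by its knob (height (world z) of cork_drawer above 0.022 m and contact force between the fingers and cork_drawer_knob above 1 N).
It fails at once if the cork drawer is tipped more than 20 degrees (angle between cork_drawer's own z axis and vertical above 0.35 rad).
It fails at once if a cork is spilled out of the drawer (distance between any of cork0, cork1, cork2 and cork_drawer above 0.085 m).
It fails at once if another drawer is pulled open (distance of any of white_drawer, blue_drawer from where it was at the start of the episode above 0.02 m).
It fails at once if the jug, saucer, calipers or brush is moved (distance of any of jug, saucer, calipers, brush from where it was at the start of the episode above 0.03 m).
It also fails if it takes over 58 s, if anything falls off the work surface, if the arm or the gripper's body presses on something with over 40 N, if the wrist force passes 120 N, or if a joint passes its speed limit or range.

## Robot

A 7-joint arm with a two-finger parallel gripper is mounted at the origin on the work surface. World frame = base frame: x ahead of the robot, y to its left, z up, the work surface at z = 0. Lengths are in mm, angles in rad, forces in N, time in s.
With the tool pointing down it reaches from about 425 to 1025 mm from the base axis. Payload 9.4 kg.
Tool frame: the origin (TCP) lies where the fingers leave the gripper's body, on its centre line; the fingertips stand 73 mm ahead of it and the grasp point (between the pads) lies 54 mm ahead of it; z points along the fingers, y is the line along which they close (so a half turn about z gives the same grasp; the last joint's range is limited). The gripper opens to 85 mm and grips with 20 to 120 N. Pads are 22 mm wide; open, the fingers measure 114 mm over their backs; the gripper's body (76 mm by 85 mm) begins 54 mm behind the grasp point. The pads swing forward as they close: fully open they stand 13 mm farther back than shut.
Start: joints at [1.248, 0.599, -0.003, 1.599, 0.002, 0.943, -0.08], TCP at [176.41, -703.21, 303.875] pointing down, gripper open.
Joint ranges: [-2.57, 2.57], [-0.35, 1.97], [-1.29, 1.29], [0.11, 2.56], [-1.05, 4.19], [0.11, 1.86], [-2.63, 2.63]. Speed limits (rad/s): [2.22, 2.22, 3.01, 3.01, 3.14, 3.14, 3.14].

## Interface

Orientations are given as a unit quaternion [x, y, z, w].
In Python, from plant import read_state, grab_frame, camera_params, job_done, silhouettes gives the robot as it stands. The module is installed in compiled form; this text tells all that it offers.
- The arm moves only by the shell command python3 -m crank 'ROWS' [FORCE]. ROWS is JSON, a list of rows, each a list of 7 numbers: the turn, a rotation vector about the tool's x, y, z in rad, then the shift along the tool's x, y, z in cm, then the opening, from 0 (shut) to 1 (fully open). A call has 1 to 20 rows; each row shifts and turns the commanded pose from where the row before left it, along the tool's axes as they then stand; what a row does not reach is not made up. A row lasts 1/10 s, in which the tool goes at most 50 mm and 8.59 degrees, less where a joint would pass 70% of its speed; a pose out of reach is approached as far as the arm can. A call is refused whole if a number of a shift passes 5 or a number of a turn 0.15, either way. A call with a gripper value outside its range is refused whole. The fingers move at their own pace and stop on an object; FORCE is the grip in N (left out, the last holds). Time passes only in rows, so rows that do not move let the fingers close. It gives the time, the measured TCP pose, the force, the opening and the grip force at its end, in the units of the state.
- read_state(): the state, without advancing time (a new reading comes with each control period).
- grab_frame(name): name is "scene" or "top"; returns the picture (480x640x3 uint8, red, green, blue); there is no depth.
- camera_params(name): a dict with "K" (3x3 intrinsics, pixels), "eye" and "orientation" of the camera in the world. Camera axes: x right, y down, z forward; pixel columns grow to the right and rows downward; lengths in mm; the calibration is good to about 2 mm. A picture is of the moment at which its call begins. camera_params takes no time and is no camera call.
- job_done(): hands the job in; it is judged then, once.
Trained networks look in the newest picture that a camera, given by its name, has taken for a name from the list of things; names that differ only in an ending like _2 or _b are one class to them, and where a whole thing is asked for, a point or a joint stands for the part that bears it (a point fixed in the world has none). Each returns a list of dicts, best first, with "score" (0 to 1); they miss things now and then, are a little off and sometimes report something else, mostly with a low value. They report only what shows in the picture. A call takes as long as a camera call. They do not tell look-alikes from the thing itself.
- silhouettes(camera, target): "region" (480x640 bool, what is visible of it) and "location" ([column, row] in pixels, amid what is visible of it).
The state is a dict: "time_s": time; "joints": joint angles; "qd": joint speeds; "joint_efforts": joint torques, N m; "tcp_pos": TCP position; "orientation": TCP orientation; "wrist_force": force on the tool from outside, world axes, zero at the start; "torque": the same for the moment, N m; "gripper_width": finger opening in mm; "gripper_force": force on a finger pad.
Only numpy, scipy, OpenCV 4.12 (cv2) and the standard library are available. Lean on these libraries where they do the work, as an engineer would, in place of code of your own. Each camera call takes 0.05 s, during which the arm holds its last target. There are 200 camera calls.

## Working session

There is one attempt and no reset: what is moved stays moved. The work goes in short steps, Python scripts to look and compute and a shell command to move; the robot and the scene stay as the last step left them, time stands still between calls to the robot, and variables do not carry over. Pictures are saved under pics/ and viewed, at most 10 in all, crops included, and the job is handed in when it is done.

```bash
mkdir -p pics; cat > h.py <<'E'
import numpy as np, cv2
from scipy.spatial.transform import Rotation as R
from plant import *
def cam(n):
    c=camera_params(n); o=np.array(c["orientation"])
    M=o if o.shape==(3,3) else R.from_quat(o).as_matrix()
    return np.array(c["K"]),np.array(c["eye"],float),M
def ray(n,uv,z):
    K,e,M=cam(n); d=M@np.linalg.solve(K,[uv[0],uv[1],1.]); return e+d*(z-e[2])/d[2]
def proj(n,p):
    K,e,M=cam(n); q=(np.atleast_2d(p)-e)@M@K.T; return q[:,:2]/q[:,2:]
def save(n,f):
    im=grab_frame(n); cv2.imwrite('pics/'+f,im[:,:,::-1]); return im
E
python3 - <<'E'
from h import *
s=read_state();print(s["tcp_pos"],s["orientation"],s["time_s"],s["gripper_width"])
for n in("scene","top"):
    save(n,n+"0.png");print(n,camera_params(n))
E
```

```text
[ 176.33793697 -702.86176836  303.01852911] [ 9.92453264e-01  1.22621079e-01 -1.57757863e-04 -7.51563286e-04] 0.0 85.26264909092119
scene {'K': array([[512.81574301,   0.        , 317.33507623],
       [  0.        , 512.81574301, 235.73091504],
       [  0.        ,   0.        ,   1.        ]]), 'eye': array([1436.93698063,  348.07876199,  921.64519835]), 'orientation': array([ 0.52280165,  0.74683786, -0.33267417, -0.24132869])}
top {'K': array([[481.146839  ,   0.        , 313.24499994],
       [  0.        , 481.146839  , 241.52555132],
       [  0.        ,   0.        ,   1.        ]]), 'eye': array([ 382.69952972,    1.34930613, 1277.2759446 ]), 'orientation': array([ 0.70772391, -0.70315237,  0.03985349, -0.05581508])}
```

View pics/scene0.png

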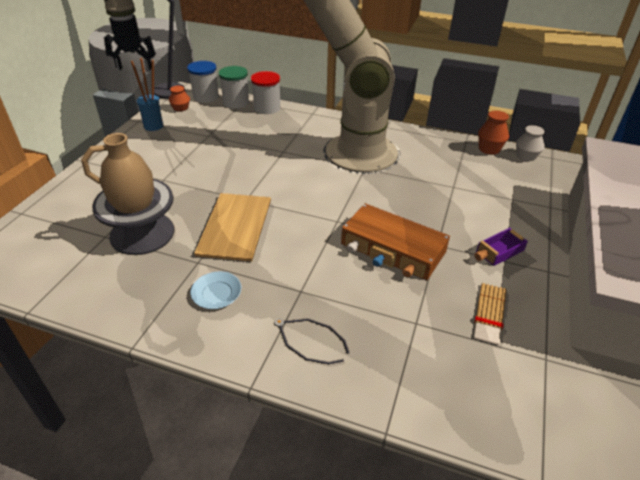

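View pics/top0.png

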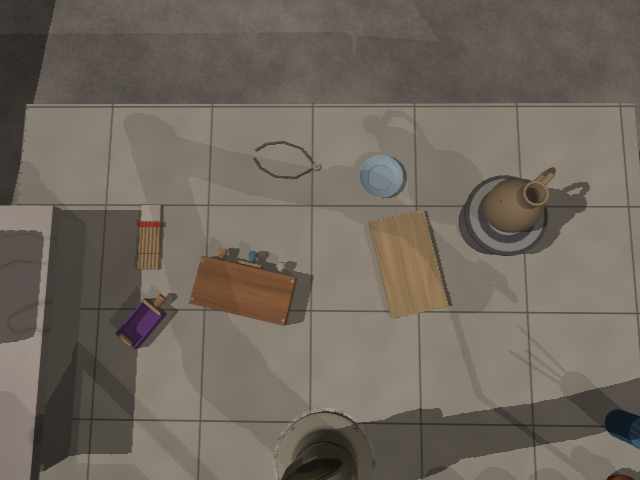

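The scene shows the unit at (395,240) with knobs white (352,245), blue (378,258) and cork (408,268). In the top view, cork is at (223,253), blue (253,257), white (283,267) and the board at (408,263). The calipers lie in front of the unit at (285,160).

Candidates in the top view: the cork-knob drawer at (223,253), the blue (253,257), the white (283,267) and the purple look-alike at (140,322), whose knob is at (163,300). I choose the one in the unit at (223,253).

```bash
cat > m.py <<'E'
from h import *
from scipy.optimize import minimize
def box(x,y,a,dx,dy,z0,z1,ox=0):
    c=np.array([[sx*dx/2+ox,sy*dy/2] for sx in(-1,1) for sy in(-1,1)])
    r=np.array([[np.cos(a),-np.sin(a)],[np.sin(a),np.cos(a)]])
    b=c@r.T+[x,y]
    return np.vstack([np.c_[b,np.full(4,z)] for z in (z0,z1)])
def fit(masks,p0,dims):
    def cost(p):
        t=0
        for n,m in masks.items():
            q=proj(n,box(p[0],p[1],p[2]/100,*dims)); im=np.zeros(m.shape,np.uint8)
            h=cv2.convexHull((q*16).astype(np.int32)); cv2.fillConvexPoly(im,h,1,cv2.LINE_8,4)
            t+=1-(im.astype(bool)&m).sum()/(im.astype(bool)|m).sum()
        return t
    r=minimize(cost,p0,method='Nelder-Mead',options=dict(initial_simplex=np.array(p0)+np.array([[0,0,0],[20,0,0],[0,20,0],[0,0,20]]),xatol=.05,fatol=1e-4))
    return r.x[0],r.x[1],r.x[2]/100,r.fun
E
python3 - <<'E'
from m import *
for n in("scene","top"): grab_frame(n)
M={}
for t in("unit","ware_board","cork_drawer","cork_drawer_knob","white_drawer","blue_drawer","calipers","saucer","jug","brush"):
    for n in("scene","top"):
        o=silhouettes(n,t)
        print(t,n,[(round(d["score"],2),np.round(d["location"]),int(d["region"].sum()),np.round(ray(n,d["location"],{"unit":59,"ware_board":18,"jug":200}.get(t,27 if 'dr' in t else 5))[:2])) for d in o[:3]])
        if o: M[t,n]=o[0]["region"]
for t,d in(("unit",(125,249,0,59)),("ware_board",(260,150,0,18))):
    m={n:M[t,n] for n in("scene","top") if (t,n) in M}
    r=cv2.minAreaRect(np.argwhere(M[t,"top"])[:,::-1].astype(np.float32))
    z=d[3]; c=cv2.boxPoints(r); w=np.array([ray("top",k,z)[:2] for k in c]); ctr=w.mean(0)
    e=[w[1]-w[0],w[2]-w[1]]; L=max(e,key=np.linalg.norm); a=np.arctan2(L[1],L[0])-(np.pi/2 if t=="unit" else 0)
    print(t,w.round(),[np.linalg.norm(k).round(1) for k in e])
    a=(a+np.pi/2)%np.pi-np.pi/2
    print(fit(m,[*ctr,a*100],d)); print("top only",fit({"top":m["top"]},[*ctr,a*100],d))
for t in("calipers",): 
    ij=np.argwhere(M[t,"top"]); P=np.array([ray("top",(b,a),5)[:2] for a,b in ij]); print(t,P.min(0),P.max(0))
im=cv2.imread("pics/scene0.png")[200:290,330:540]; cv2.imwrite("pics/crop.png",cv2.resize(im,None,fx=3.5,fy=3.5,interpolation=cv2.INTER_CUBIC))
print(read_state()["time_s"])
E
```

```text
unit scene [(0.9, array([395., 236.]), 3772, array([447., 216.])), (0.67, array([230., 229.]), 3604, array([ 569., -188.]))]
unit top [(0.7, array([242., 289.]), 4712, array([427., 208.])), (0.29, array([518., 204.]), 2989, array([ 648., -493.]))]
ware_board scene [(0.94, array([233., 229.]), 3683, array([ 523., -209.]))]
ware_board top [(0.65, array([404., 264.]), 5808, array([ 495., -208.]))]
cork_drawer scene [(0.74, array([502., 245.]), 1217, array([345., 479.])), (0.73, array([412., 268.]), 376, array([511., 277.]))]
cork_drawer top [(0.78, array([140., 322.]), 1427, array([341., 476.])), (0.45, array([227., 255.]), 96, array([517., 257.]))]
cork_drawer_knob scene [(0.42, array([411., 271.]), 106, array([523., 278.]))]
cork_drawer_knob top [(0.59, array([158., 299.]), 79, array([400., 433.])), (0.43, array([224., 253.]), 94, array([521., 265.]))]
white_drawer scene [(0.66, array([357., 244.]), 312, array([473., 124.])), (0.6, array([409., 268.]), 371, array([513., 270.]))]
white_drawer top [(0.56, array([281., 268.]), 97, array([483., 113.])), (0.51, array([292., 175.]), 365, ar
[... 950 characters left out ...]
76245024), np.float64(212.2574555315976), np.float64(-0.2343574235514808), np.float64(0.3164773141343966))
top only (np.float64(425.4374987901295), np.float64(210.05581450947201), np.float64(-0.23821388067661672), np.float64(0.07079471504634194))
ware_board [[ 608. -113.]
 [ 647. -266.]
 [ 388. -321.]
 [ 351. -173.]] [np.float64(157.1), np.float64(264.3)]
(np.float64(497.33045987323885), np.float64(-217.73021330312778), np.float64(0.23056447794027496), np.float64(0.08705823347003205))
top only (np.float64(499.12438048161624), np.float64(-218.12243211264206), np.float64(0.22344789202938883), np.float64(0.024373844343587137))
calipers [752.64545309  16.75969667] [820.41342191 192.2657633 ]
1.2
```

View pics/crop.png

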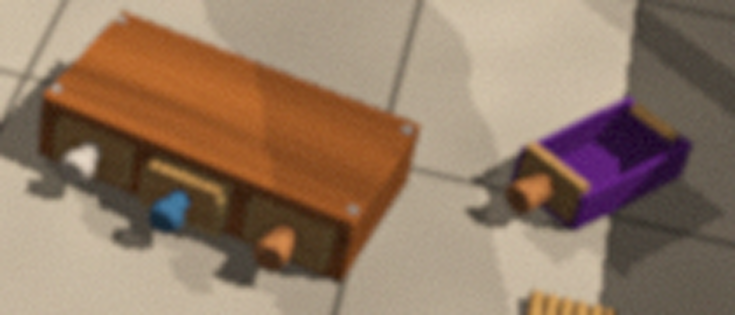

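The crop confirms the choice: the cork knob at crop (277,246) is in the brown unit's left bay, and the separate purple tray to the right is the decoy. The fits agree with the stated sizes. The unit centre is about (425,210.5) with yaw −0.236, and the board about (498.5,−218) with yaw 0.226. The drawer is nearly shut.

```bash
cat > d.py <<'E'
from h import *
U=np.array([425.2,210.5]);ua=-.236
def unit(x,y): c,s=np.cos(ua),np.sin(ua); return U+[c*x-s*y,s*x+c*y]
def delta(p,yaw):
    s=read_state(); r=R.from_quat(s["orientation"]); m=r.as_matrix(); y=np.arctan2(m[1,0],m[0,0])
    print("t",s["time_s"],"pos",np.round(s["tcp_pos"],1),"yaw",round(y,3),"w",round(s["gripper_width"],1),"joints",np.round(s["joints"],2),"F",np.round(s["wrist_force"],1))
    print("delta tool mm",np.round(m.T@(np.array(p)-s["tcp_pos"]),1),"turn z",round(-(yaw-y),3),"tilt",np.round(m[:2,2],4))
E
python3 -m crank '[[0,0,0.12,0,0,0,1],[0,0,0.12,0,0,0,1],[0,0,0.12,0,0,0,1],[0,0,0.12,0,0,0,1],[0,0,0,1.43,-3.25,0,1],[0,0,0,1.43,-3.25,0,1],[0,0,0,1.43,-3.25,0,1],[0,0,0,1.43,-3.25,0,1],[0,0,0,1.43,-3.25,0,1],[0,0,0,1.43,-3.25,0,1],[0,0,0,1.43,-3.25,0,1],[0,0,0,1.43,-3.25,0,1],[0,0,0,1.43,-3.25,0,1],[0,0,0,1.43,-3.25,0,1],[0,0,0,1.43,-3.25,0,1],[0,0,0,1.43,-3.25,0,1],[0,0,0,1.43,-3.25,0,1],[0,0,0,1.43,-3.25,0,1],[0,0,0,1.43,-3.25,0,1],[0,0,0,1.43,-3.25,0,1]]'
python3 -c "
from d import *
p=unit(82,79);print(p);delta([*p,180],ua)"
```

```text
time_s: 3.2
tcp_pos: [520.4, -249.2, 304.1]
orientation: [0.993, -0.117, 0.0, 0.0]
wrist_force: [1.6, -0.8, 1.1]
gripper_width: 85.0
gripper_force: 0.0
[523.39845827 268.13733853]
t 3.2 pos [ 520.4 -249.2  304.1] yaw -0.234 w 85.0 joints [ 0.27  0.42  0.1   1.95 -0.06  0.77 -1.39] F [ 1.6 -0.8  1.1]
delta tool mm [-117.2 -504.   124. ] turn z 0.002 tilt [ 0.0004 -0.0002]
```

```bash
python3 -m crank '[[0,0,0,-0.78,-3.36,0.8,1],[0,0,0,-0.78,-3.36,0.8,1],[0,0,0,-0.78,-3.36,0.8,1],[0,0,0,-0.78,-3.36,0.8,1],[0,0,0,-0.78,-3.36,0.8,1],[0,0,0,-0.78,-3.36,0.8,1],[0,0,0,-0.78,-3.36,0.8,1],[0,0,0,-0.78,-3.36,0.8,0.8],[0,0,0,-0.78,-3.36,0.8,0.6],[0,0,0,-0.78,-3.36,0.8,0.6],[0,0,0,-0.78,-3.36,0.8,0.6],[0,0,0,-0.78,-3.36,0.8,0.6],[0,0,0,-0.78,-3.36,0.8,0.6],[0,0,0,-0.78,-3.36,0.8,0.6],[0,0,0,-0.78,-3.36,0.8,0.6],[0,0,0,0,0,0,0.6],[0,0,0,0,0,0,0.6]]' 40
python3 - <<'E'
from d import *
p=unit(82,79);delta([*p,82],ua)
im=save("scene","s1.png")
cv2.imwrite("pics/s1c.png",cv2.resize(im[130:310,290:530,::-1],None,fx=3,fy=3,interpolation=cv2.INTER_CUBIC))
E
```

```text
time_s: 4.9
tcp_pos: [522.5, 267.7, 183.6]
orientation: [0.993, -0.116, -0.0, 0.0]
wrist_force: [-0.3, -1.0, -0.2]
gripper_width: 51.1
gripper_force: 0.0
t 4.9 pos [522.5 267.7 183.6] yaw -0.232 w 51.1 joints [-0.64  0.6   0.1   2.03 -0.12  0.53 -2.26] F [-0.3 -1.  -0.2]
delta tool mm [  0.8  -0.7 101.5] turn z 0.004 tilt [-0.0004 -0.0003]
```

View pics/s1c.png

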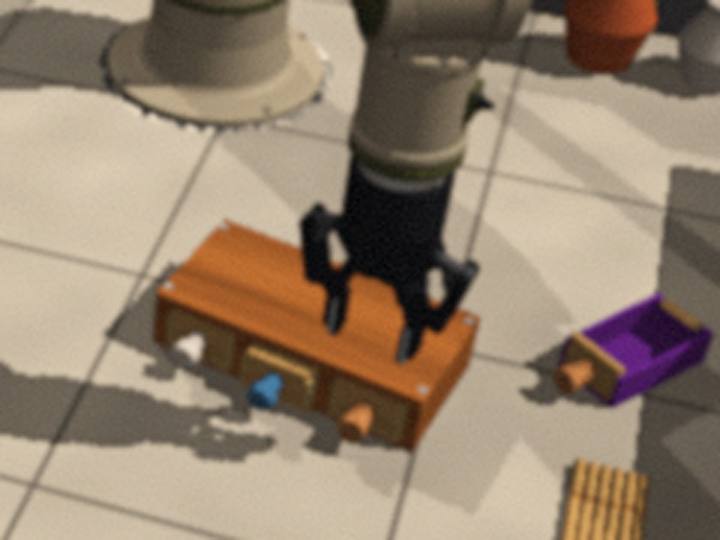

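The picture shows the gripper above the unit's left bay, with both fingertips (crop (335,330) and (410,360)) straddling the cork knob at (355,422) from higher up. I'll descend now.

```bash
python3 -m crank '[[0,0,0.004,0.2,-0.07,1,0.6],[0,0,0,0,0,2,0.6],[0,0,0,0,0,2,0.6],[0,0,0,0,0,2,0.6],[0,0,0,0,0,1.3,0.6],[0,0,0,0,0,1,0.6],[0,0,0,0,0,0.7,0.6],[0,0,0,0,0,0,0.6],[0,0,0,0,0,0,0.6]]'
python3 - <<'E'
from d import *
p=unit(82,79);delta([*p,82],ua)
im=save("scene","s2.png")
cv2.imwrite("pics/s2c.png",cv2.resize(im[190:300,340:480,::-1],None,fx=5,fy=5,interpolation=cv2.INTER_CUBIC))
E
```

```text
time_s: 5.85
tcp_pos: [525.1, 267.1, 84.2]
orientation: [0.993, -0.119, 0.0, -0.0]
wrist_force: [0.3, 0.3, 0.4]
gripper_width: 51.6
gripper_force: 0.0
t 5.85 pos [525.1 267.1  84.2] yaw -0.238 w 51.6 joints [-0.61  0.75  0.06  2.06 -0.14  0.33 -2.24] F [0.3 0.3 0.4]
delta tool mm [-1.9 -0.6  2.2] turn z -0.002 tilt [0.0003 0.0002]
```

View pics/s2c.png

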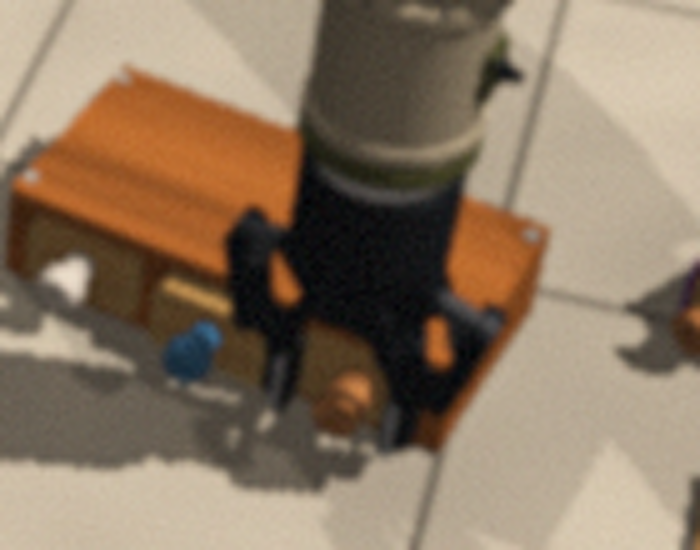

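The fingers straddle the cork knob: tips at crop (280,390) and (395,430), knob at (345,400). The blue knob is clear. I'll close and start the pull.

```bash
python3 -m crank '[[0,0,0,0,0,0,0],[0,0,0,0,0,0,0],[0,0,0,0,0,0,0],[0,0,0,0,0,0,0],[0,0,0,0,0,0,0],[0,0,0,0,0,0,0],[0,0,0,0.3,0,0,0],[0,0,0,0.6,0,0,0],[0,0,0,0.8,0,0,0],[0,0,0,0.8,0,0,0],[0,0,0,0.8,0,0,0],[0,0,0,0.8,0,0,0],[0,0,0,0.8,0,0,0],[0,0,0,0.6,0,0,0],[0,0,0,0.3,0,0,0],[0,0,0,0,0,0,0]]' 60
python3 -c "
from d import *
p=unit(219,79);delta([*p,82],ua)"
```

```text
time_s: 7.5
tcp_pos: [582.2, 253.1, 83.9]
orientation: [0.993, -0.119, 0.001, -0.0]
wrist_force: [2.6, -0.8, 0.8]
gripper_width: 21.2
gripper_force: 58.7
t 7.5 pos [582.2 253.1  83.9] yaw -0.239 w 21.2 joints [-0.54  0.78  0.07  1.95 -0.12  0.41 -2.2 ] F [ 2.6 -0.8  0.8]
delta tool mm [76.3 -1.1  2. ] turn z -0.003 tilt [0.0014 0.0001]
```

```bash
python3 -m crank '[[0,0,0,0.4,0,0,0],[0,0,0,0.5,0,0,0],[0,0,0,0.5,0,0,0],[0,0,0,0.4,0,0,0],[0,0,0,0.4,0,0,0],[0,0,0,0.4,0,0,0],[0,0,0,0.4,0,0,0],[0,0,0,0.4,0,0,0],[0,0,0,0.5,0,0,0],[0,0,0,0.6,0,0,0],[0,0,0,0.6,0,0,0],[0,0,0,0.6,0,0,0],[0,0,0,0.6,0,0,0],[0,0,0,0.6,0,0,0],[0,0,0,0.4,0,0,0],[0,0,0,0.3,0,0,0],[0,0,0,0,0,0,0],[0,0,0,0,0,0,0]]'
python3 - <<'E'
from d import *
p=unit(219,79);delta([*p,80],ua)
im=save("scene","s3.png")
cv2.imwrite("pics/s3c.png",cv2.resize(im[190:320,320:500,::-1],None,fx=4,fy=4,interpolation=cv2.INTER_CUBIC))
E
```

```text
time_s: 9.3
tcp_pos: [655.4, 235.4, 84.0]
orientation: [0.993, -0.119, 0.0, -0.0]
wrist_force: [0.5, 0.1, -1.7]
gripper_width: 21.5
gripper_force: 59.6
t 9.3 pos [655.4 235.4  84. ] yaw -0.238 w 21.5 joints [-0.47  0.83  0.07  1.8  -0.1   0.51 -2.15] F [ 0.5  0.1 -1.7]
delta tool mm [ 1. -1.  4.] turn z -0.002 tilt [0.0006 0.0001]
```

View pics/s3c.png

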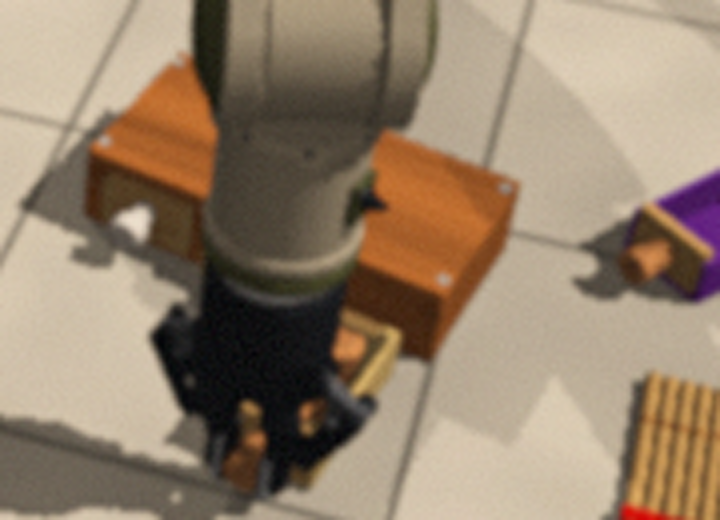

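The drawer is out in front of the unit, its rear visible at crop (370,340) and a cork at (345,348), with the knob still gripped. I'll lower it 4 mm, let go and rise.

```bash
python3 -m crank '[[0,0,0,0,0,0.15,0],[0,0,0,0,0,0.15,0],[0,0,0,0,0,0.1,0],[0,0,0,0,0,0,0],[0,0,0,0,0,0,0],[0,0,0,0,0,0,0.3],[0,0,0,0,0,0,0.5],[0,0,0,0,0,0,0.6],[0,0,0,0,0,0,0.6],[0,0,0,0,0,0,0.6],[0,0,0,0,0,0,0.6],[0,0,0,0,0,-1,0.6],[0,0,0,0,0,-2,0.6],[0,0,0,0,0,-3,0.6],[0,0,0,0,0,-3,0.6],[0,0,0,3,3,-3,0.8],[0,0,0,4,4,-3,1],[0,0,0,4,4,0,1],[0,0,0,0,0,0,1]]'
python3 - <<'E'
from d import *
delta([*unit(142,79),150],ua)
im=save("top","t4.png"); c1=im[190:320,170:330,::-1]
im2=save("scene","s4.png"); c2=im2[220:350,320:480,::-1]
cv2.imwrite("pics/c4.png",cv2.resize(np.vstack([c1,c2]) if 0 else np.hstack([c1,c2]),None,fx=2.5,fy=2.5,interpolation=cv2.INTER_CUBIC))
for n in("top","scene"):
    for t in("cork_drawer","cork_drawer_knob"):
        for d in silhouettes(n,t)[:3]: print(n,t,round(d["score"],2),np.round(d["location"]),d["region"].sum(),ray(n,d["location"],20)[:2].round(1), "exp",unit(142,79).round())
E
```

```text
time_s: 11.25
tcp_pos: [728.9, 110.5, 224.5]
orientation: [0.992, -0.124, 0.003, 0.002]
wrist_force: [0.6, -1.4, 0.3]
gripper_width: 85.5
gripper_force: 0.0
t 11.25 pos [728.9 110.5 224.5] yaw -0.248 w 85.5 joints [-0.28  0.69  0.09  1.64 -0.07  0.81 -1.99] F [ 0.6 -1.4  0.3]
delta tool mm [-178.3 -103.3   73.1] turn z -0.012 tilt [ 0.0051 -0.0048]
top cork_drawer 0.64 [141. 322.] 1318 [340.9 475.6] exp [582. 254.]
scene cork_drawer 0.85 [392. 297.] 1121 [614.4 252.2] exp [582. 254.]
scene cork_drawer 0.78 [501. 246.] 1257 [341.1 477.6] exp [582. 254.]
scene cork_drawer_knob 0.68 [480. 254.] 123 [394.9 429.9] exp [582. 254.]
scene cork_drawer_knob 0.51 [383. 308.] 134 [655.1 239.8] exp [582. 254.]
scene cork_drawer_knob 0.46 [359. 241.] 215 [453.3 124.8] exp [582. 254.]
```

View pics/c4.png

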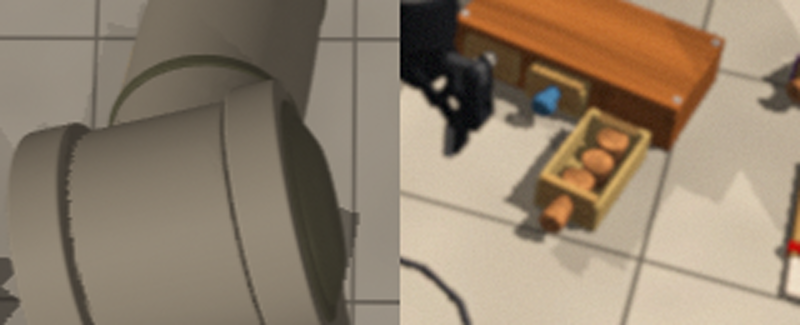

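The right half shows the drawer flat in front of the unit, its rim around crop (595,165), with three corks inside and the knob at (557,212). The arm hides it in the top view. I'll refine its pose from the scene mask.

```bash
python3 - <<'E'
from m import *
from d import *
grab_frame("scene")
D=[d for d in silhouettes("scene","cork_drawer") if abs(d["location"][0]-392)<15][0]["region"]
k=[d for d in silhouettes("scene","cork_drawer_knob") if abs(d["location"][0]-383)<15]
if k: D=D&~cv2.dilate(k[0]["region"].astype(np.uint8),np.ones((3,3))).astype(bool)
x,y,a,f=fit({"scene":D},[583,254,-23.6],(115,64,0,36))
print(x,y,a,f,"exp",unit(141,79))
delta([583,254,76],-.236)
E
```

```text
577.3172924701853 256.26147141368546 -0.22679839285578762 0.3197794624396968 exp [580.76303799 254.34223092]
t 11.7 pos [724.9 121.5 222.1] yaw -0.237 w 85.8 joints [-0.29  0.69  0.08  1.64 -0.07  0.81 -1.99] F [ 0.5  0.2 -0.3]
delta tool mm [-169.   -95.6  146.2] turn z -0.001 tilt [-0.0004  0.0002]
```

```bash
python3 -m crank '[[0,0,0,-1.7,-0.95,0,1],[0,0,0,-1.7,-0.95,0,1],[0,0,0,-1.7,-0.95,0,1],[0,0,0,-1.7,-0.95,0,1],[0,0,0,-1.7,-0.95,0,1],[0,0,0,-1.7,-0.95,0,1],[0,0,0,-1.7,-0.95,0,1],[0,0,0,-1.7,-0.95,1,1],[0,0,0,-1.7,-0.95,2,1],[0,0,0,-1.7,-0.95,2,1],[0,0,0,0,0,2,1],[0,0,0,0,0,2,1],[0,0,0,0,0,1,1],[0,0,0,0,0,0,1],[0,0,0,0,0,0,1]]' 40
python3 - <<'E'
from d import *
delta([582,254,72],-.236)
im=save("scene","s5.png")
cv2.imwrite("pics/s5c.png",cv2.resize(im[210:330,320:480,::-1],None,fx=4.5,fy=4.5,interpolation=cv2.INTER_CUBIC))
E
```

```text
time_s: 13.2
tcp_pos: [582.7, 252.8, 122.6]
orientation: [0.993, -0.119, 0.0, -0.0]
wrist_force: [1.0, 0.1, 0.0]
gripper_width: 85.6
gripper_force: 0.0
t 13.2 pos [582.7 252.8 122.6] yaw -0.238 w 85.6 joints [-0.54  0.72  0.07  1.94 -0.1   0.48 -2.21] F [1.  0.1 0. ]
delta tool mm [-1.  -1.  50.6] turn z -0.002 tilt [0.0003 0.    ]
```

View pics/s5c.png

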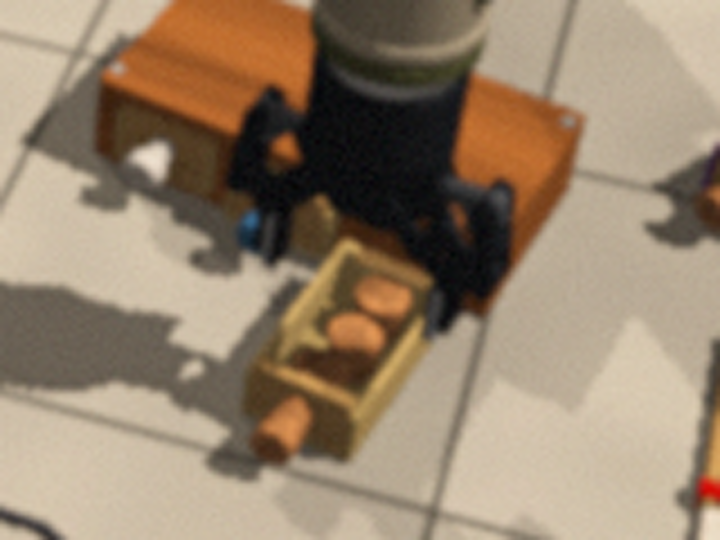

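The fingers at crop (270,250) and (440,320) straddle the drawer's two sides from above, and the blue knob is clear. I'll descend and grip.

```bash
python3 -m crank '[[0,0,0,-0.05,-0.1,1.2,1],[0,0,0,0,0,1.2,1],[0,0,0,0,0,1.2,1],[0,0,0,0,0,0.9,1],[0,0,0,0,0,0.5,1],[0,0,0,0,0,0,1],[0,0,0,0,0,0,0.8],[0,0,0,0,0,0,0.65],[0,0,0,0,0,0,0.6],[0,0,0,0,0,0,0.5],[0,0,0,0,0,0,0.5],[0,0,0,0,0,0,0.5],[0,0,0,0,0,0,0.5]]' 45
python3 -c "
from d import *
delta([582,254,150],ua)"
```

```text
time_s: 14.55
tcp_pos: [582.5, 253.7, 72.6]
orientation: [0.993, -0.119, 0.0, -0.0]
wrist_force: [0.1, -1.2, 5.7]
gripper_width: 63.7
gripper_force: 51.1
t 14.55 pos [582.5 253.7  72.6] yaw -0.238 w 63.7 joints [-0.54  0.8   0.06  1.95 -0.1   0.39 -2.21] F [ 0.1 -1.2  5.7]
delta tool mm [ -0.5  -0.2 -77.4] turn z -0.002 tilt [0.0004 0.0002]
```

```bash
python3 -m crank '[[0,0,0,0,0,-0.3,0.5],[0,0,0,0,0,-0.5,0.5],[0,0,0,0,0,-0.8,0.5],[0,0,0,0,0,-1,0.5],[0,0,0,0,0,-1,0.5],[0,0,0,0,0,-1,0.5],[0,0,0,0,0,-1,0.5],[0,0,0,0,0,-0.8,0.5],[0,0,0,0,0,-0.5,0.5],[0,0,0,0,0,-0.3,0.5],[0,0,0,0,0,0,0.5],[0,0,0,0,0,0,0.5]]'
python3 - <<'E'
from d import *
delta([498.5,-218,150],.226)
im=save("scene","s6.png")
cv2.imwrite("pics/s6c.png",cv2.resize(im[180:320,320:480,::-1],None,fx=4,fy=4,interpolation=cv2.INTER_CUBIC))
E
```

```text
time_s: 15.75
tcp_pos: [582.1, 253.7, 143.9]
orientation: [0.993, -0.119, -0.0, 0.0]
wrist_force: [-0.3, 0.4, -1.9]
gripper_width: 63.2
gripper_force: 50.2
t 15.75 pos [582.1 253.7 143.9] yaw -0.238 w 63.2 joints [-0.55  0.69  0.07  1.93 -0.1   0.52 -2.22] F [-0.3  0.4 -1.9]
delta tool mm [ 30.  478.1  -6. ] turn z -0.464 tilt [-0.0004 -0.0002]
```

View pics/s6c.png

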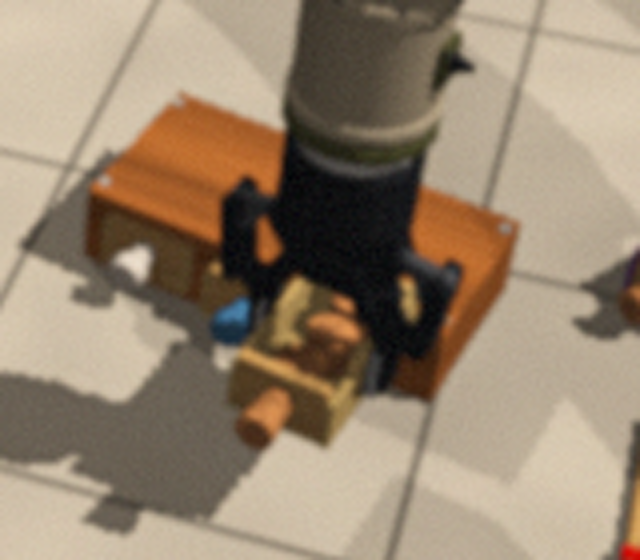

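The drawer hangs level, gripped by its sides. Its front is at crop (290,390), the corks are visible inside, and it is about 70 mm up. I'll carry it to the board.

```bash
python3 -m crank '[[0,0,0,0,0.5,0,0.5],[0,0,0,0,1,0,0.5],[0,0,0,0,1.5,0,0.5],[0,0,0,0.2,2,0,0.5],[0,0,0,0.2,2.4,0,0.5],[0,0,0,0.2,2.8,0,0.5],[0,0,0,0.2,2.8,0,0.5],[0,0,0,0.2,2.8,0,0.5],[0,0,0,0.2,2.8,0,0.5],[0,0,0,0.2,2.8,0,0.5],[0,0,0,0.2,2.8,0,0.5],[0,0,0,0.2,2.8,0,0.5],[0,0,0,0.2,2.8,0,0.5],[0,0,0,0.2,2.8,0,0.5],[0,0,0,0.2,2.8,0,0.5],[0,0,0,0.2,2.8,0,0.5],[0,0,0,0.2,2.8,0,0.5],[0,0,0,0.2,2.4,0,0.5],[0,0,0,0,1.6,0,0.5],[0,0,0,0,0.8,0,0.5]]'
python3 -m crank '[[0,0,-0.03,0,0,0,0.5],[0,0,-0.06,0,0,0,0.5],[0,0,-0.07,0,0,0,0.5],[0,0,-0.07,0,0,0,0.5],[0,0,-0.07,0,0,0,0.5],[0,0,-0.07,0,0,0,0.5],[0,0,-0.06,0,0,0,0.5],[0,0,-0.034,0,0,0,0.5],[0,0,0,0,0,0,0.5],[0,0,0,0,0,0,0.5]]'
python3 - <<'E'
from d import *
delta([498.5,-218,90.6],.226)
E
```

```text
time_s: 17.8
tcp_pos: [501.7, -201.2, 144.3]
orientation: [0.993, -0.121, -0.0, 0.0]
wrist_force: [-0.2, -0.5, -2.9]
gripper_width: 63.5
gripper_force: 50.3
time_s: 18.8
tcp_pos: [503.4, -198.0, 144.2]
orientation: [0.994, 0.112, -0.0, -0.0]
wrist_force: [0.1, 0.2, -3.6]
gripper_width: 63.2
gripper_force: 50.2
t 18.8 pos [ 503.4 -198.   144.2] yaw 0.225 w 63.2 joints [ 0.38  0.62 -0.16  2.14  0.24  0.4  -1.32] F [ 0.1  0.2 -3.6]
delta tool mm [-9.3 18.4 53.6] turn z -0.001 tilt [-0.0001  0.0002]
```

```bash
python3 -m crank '[[0,0,0,-0.3,0.6,0,0.5],[0,0,0,-0.3,0.6,0.4,0.5],[0,0,0,-0.3,0.6,0.8,0.5],[0,0,0,0,0,1,0.5],[0,0,0,0,0,1,0.5],[0,0,0,0,0,0.8,0.5],[0,0,0,0,0,0.5,0.5],[0,0,0,0,0,0.3,0.5],[0,0,0,0,0,0.2,0.5],[0,0,0,0,0,0.2,0.5],[0,0,0,0,0,0.1,0.5],[0,0,0,0,0,0,0.5],[0,0,0,0,0,0,0.5]]'
python3 -c "
from d import *
delta([498.5,-218,90.6],.226)"
```

```text
time_s: 20.1
tcp_pos: [498.7, -218.0, 91.3]
orientation: [0.994, 0.113, 0.0, 0.0]
wrist_force: [-1.0, -0.2, -2.7]
gripper_width: 63.5
gripper_force: 50.3
t 20.1 pos [ 498.7 -218.    91.3] yaw 0.226 w 63.5 joints [ 0.39  0.72 -0.12  2.15  0.28  0.29 -1.31] F [-1.  -0.2 -2.7]
delta tool mm [-0.2 -0.1  0.7] turn z -0.0 tilt [ 0.0002 -0.0001]
```

Force −2.7 N means the drawer is still hanging just above the board. I'll ease it down another 1–2 mm.

```bash
python3 -m crank '[[0,0,0,0,0,0.1,0.5],[0,0,0,0,0,0.05,0.5],[0,0,0,0,0,0,0.5],[0,0,0,0,0,0,0.5]]'
```

```text
time_s: 20.5
tcp_pos: [498.7, -218.1, 90.6]
orientation: [0.994, 0.113, 0.0, 0.0]
wrist_force: [-2.3, 0.7, 9.4]
gripper_width: 63.1
gripper_force: 51.7
```

Contact. I'll release and rise.

```bash
python3 -m crank '[[0,0,0,0,0,0,0.7],[0,0,0,0,0,0,0.85],[0,0,0,0,0,0,1],[0,0,0,0,0,0,1],[0,0,0,0,0,0,1],[0,0,0,0,0,-0.5,1],[0,0,0,0,0,-1.5,1],[0,0,0,0,0,-2.5,1],[0,0,0,0,0,-3,1],[0,0,0,0,0,-3,1],[0,0,0,0,0,-3,1],[0,0,0,0,-3,-3,1],[0,0,0,0,-4,-2,1],[0,0,0,0,-4,0,1],[0,0,0,0,-4,0,1],[0,0,0,0,-4,0,1],[0,0,0,0,-3,0,1],[0,0,0,0,0,0,1],[0,0,0,0,0,0,1]]'
python3 - <<'E'
from d import *
from m import *
im=save("top","t7.png"); im2=save("scene","s7.png")
cv2.imwrite("pics/c7.png",np.hstack([cv2.resize(a[:,:,::-1],(400,400),interpolation=cv2.INTER_CUBIC) for a in(im[200:330,345:475],im2[170:300,170:300])]))
o=silhouettes("top","cork_drawer")
for d in o: print(round(d["score"],2),d["location"],ray("top",d["location"],45)[:2])
D=[d for d in o if abs(d["location"][0]-405)<40]
if D:
    m=cv2.morphologyEx(D[0]["region"].astype(np.uint8),cv2.MORPH_OPEN,np.ones((13,13))).astype(bool)
    print(fit({"top":m},[498,-218,22.6],(115,64,18,53)))
E
```

```text
time_s: 22.4
tcp_pos: [449.3, -3.2, 275.0]
orientation: [0.994, 0.114, 0.0, 0.0]
wrist_force: [0.1, 0.1, 0.1]
gripper_width: 85.1
gripper_force: 0.0
0.91 [140.2, 322.1] [341.15345821 469.22612612]
0.88 [404.9, 260.2] [ 503.41667561 -205.2630787 ]
(np.float64(498.0), np.float64(-218.0), np.float64(0.226), np.float64(1.0))
```

View pics/c7.png

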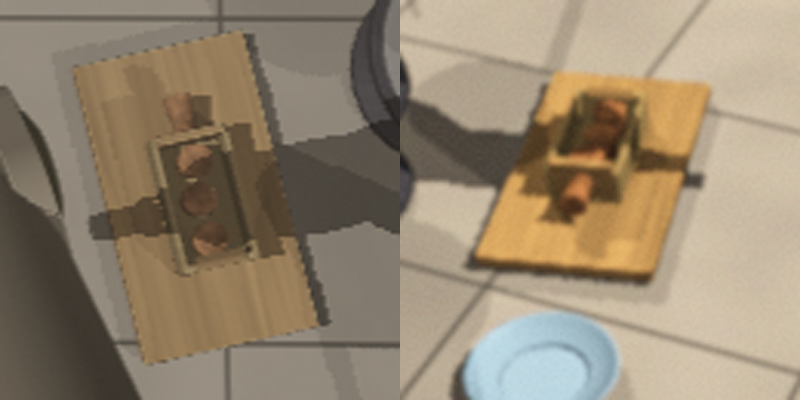

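The drawer lies on the board parallel to its length, its rim centred at crop (204,200) against the board centre at (196,196), less than 10 mm off. All three corks are inside and the gripper is clear.

```bash
python3 -c "
from plant import job_done; print(job_done())"
```

```text
the job is handed in; nothing more can be done
None
```

The cork-knob drawer is on the ware board, lengthways and within about 10 mm of the middle, with all three corks in it; the other drawers, jug, saucer, calipers and brush were not touched, and the job is handed in (no verdict was returned).

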